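Set a flat-edged flange against the alignment bar and strap it

TASK

On the assembly nest, turn the flat-edged disc on its spindle, without lifting it off, until its flat faces the sliding alignment bar, and push the bar up so that it lies flush against the flat. Then lay the long clamp strap across the disc, centred lengthwise and flat between the four guide pins, setting it down rather than dropping it. Leave the short strap and the other parts where they are.

Things in the scene. Friction and masses are not known exactly. Their poses are not given: they have to be found in the camera images.
- nest: fixed assembly nest: aluminium base plate 220 (x) by 215 (y, from -85 to +130) by 12 mm thick. Origin: on the spindle axis at bench height (plate underside), z up. A fixed spindle 28 mm across sticks up 10 mm above the plate at the origin and carries the disc. The sliding alignment bar is on the +y side
- guides (a point): point on the spindle axis, level with the tops of the four fixed upright guide pins (50 mm above the bench). The pins are 12 mm across and stand at nest x = +-82, y = +-29 mm. The long strap belongs between the two rows, along the nest's x axis, with 5 mm to spare on each side, lying on the disc
- disc: flat-edged steel flange disc, radius 65 mm, 14 mm thick, 0.6 kg, lying loose on the plate (top 26 mm above the bench), its 30 mm bore over the spindle, free to turn. One straight flat, 78 mm long, is cut off its rim 52 mm from the centre on the disc's +y side. Origin: centre of its underside. Its axes match the nest's when the flat faces the bar
- disc_pin (a point): centre of the top of the dowel pin standing on the disc, 18 mm across, 16 mm high (top 42 mm above the bench), 42 mm from the disc's centre on the far side from the flat (disc -y). Pushing it with a fingertip along an arc about the spindle turns the disc (a few N); it stays where it is left
- bar (a joint): travel of the alignment bar in m: it slides in the nest's -y direction, towards the disc. 0 = fully retracted (its face 97 mm from the spindle axis); 0.045 = its face touches the flat of a squarely turned disc. Slides with about 2.5 N of friction and stays where it is left; it starts at 0 to 0.02
- bar_back (a point): centre of the bar's back face (its outer face, nest +y side), where it can be pushed. The bar is plain steel, 120 mm long along the nest's x, 18 mm wide, from 13 to 44 mm above the bench; this point is 28.5 mm above the bench
- strap: the long clamp strap: dark steel flat bar, 200 mm long (its x) by 36 mm wide by 14 mm thick, with a raised grip block on its middle, 60 mm long (x) by 26 mm wide (y), reaching from 14 to 54 mm above the strap's underside; 0.4 kg. Origin: centre of the underside. Starts flat on the bench, to the left or right of the nest
- short_strap: the short clamp strap: as the long one but only 130 mm long; not needed, leave it alone. Origin: centre of its underside
- bearing: bystander: plain steel ring lying flat, 84 mm across, 24 high. Origin: centre of its underside
- hub: bystander: stepped dark steel hub, 90 mm across, 50 high. Origin: centre of its underside
- rod_end: bystander: steel rod end (an eye 56 mm across with a 75 mm shank, 22 high) lying flat. Origin: under the eye's centre
There are look-alikes about, which are no part of the job. What is shaped like the disc but blue, green or pink is not meant.

How it is judged (in metres and radians):
On the way:
1. the disc is turned with its flat against the pushed-up alignment bar, before the long strap is brought over it (y of disc_pin in the frame of nest below -0.038 m and x of disc_pin in the frame of nest between -0.0035 and 0.0035 m and z of disc in the frame of nest below 0.0145 m and value of joint bar above 0.0425 m and horizontal distance between strap and nest above 0.12 m), for 0.2 s.
At the end, for the whole second after the job is handed in: Disc down on the plate, its dowel on the side away from the bar, within 3.5 mm of the nest's centre line; bar travel above 0.0425 m; long strap flat on the disc between the guide pins: within 7 mm sideways, 12 mm lengthwise, 6 degrees in yaw, tilt under 3 degrees, 2.5 mm in height; all at rest (y of disc_pin in the frame of nest below -0.038 m and x of disc_pin in the frame of nest between -0.0035 and 0.0035 m and z of disc in the frame of nest below 0.0145 m and value of joint bar above 0.0425 m and x of strap in the frame of nest between -0.012 and 0.012 m and y of strap in the frame of nest between -0.007 and 0.007 m and z of strap in the frame of nest between 0.0235 and 0.0285 m and angle between strap's own z axis and vertical below 0.05 rad and angle between the x axis of strap and the x axis of nest, either way round below 0.1 rad and linear speed of each of strap, disc below 0.02 m/s); the robot touches nothing.
It fails at once if the disc is lifted more than 8 mm or taken off its spindle (z of disc in the frame of nest above 0.02 m or horizontal distance between disc and nest above 0.008 m).
It fails at once if the long strap is dropped (moves faster than 0.45 m/s while the fingers are not holding it) (contact force between the fingers and strap below 0.2 N and linear speed of strap above 0.45 m/s).
It fails at once if the short strap or another part is moved by more than 30 mm (distance of any of short_strap, bearing, hub, rod_end from where it was at the start of the episode above 0.03 m).
It also fails if it takes over 67 s, if anything falls off the work surface, if the arm or the gripper's body presses on something with over 40 N, if the wrist force passes 120 N, or if a joint passes its speed limit or range.

ROBOT

A 6-joint arm with a two-finger parallel gripper is mounted at the origin on the work surface. World frame = base frame: x ahead of the robot, y to its left, z up, the work surface at z = 0. Lengths are in mm, angles in rad, forces in N, time in s.
With the tool pointing down it reaches from about 300 to 825 mm from the base axis. Payload 5.4 kg.
Tool frame: the origin (TCP) lies on the centre line of the jaws, within the pads' length; the fingertips stand 19 mm ahead of it and the grasp point (between the pads) is the TCP; z points along the fingers, y is the line along which they close (so a half turn about z gives the same grasp; the last joint's range is limited). The gripper opens to 92 mm and grips with 3 to 60 N. Pads are 20 mm wide; open, the fingers measure 128 mm over their backs; the gripper's body (75 mm by 189 mm) begins 69 mm behind the grasp point.
Start: joints at [-1.506, 0.158, 1.597, -0, 1.386, -0.21], TCP at [156.005, -553.415, 233.601] pointing down, gripper open.
Joint ranges: [-2.91, 2.91], [-0.94, 2.29], [0.18, 2.7], [-1.29, 4.43], [0.17, 2.64], [-3, 3]. Speed limits (rad/s): [2.57, 2.57, 3.14, 3.14, 3.14, 3.14].

INTERFACE

Orientations are given as [roll, pitch, yaw] about the fixed x, y, z axes, in that order (R = Rz(yaw) Ry(pitch) Rx(roll)).
In Python, from rig import get_state, viewer, workorder gives the robot as it stands.
- The arm moves only by the shell command python3 -m inch 'ROWS'. ROWS is a JSON object of lists of equal length, an entry for each row: "xyz": the shift along the tool's x, y, z each as a share of 15 cm, from -1 to 1, a list of three; "angular": the turn, a rotation vector about the tool's x, y, z each as a share of 0.5 rad, from -1 to 1, a list of three; "fingers": the closure, from -1 (fully open) to 1 (shut). In form: {"xyz": [[x, y, z], ...], "angular": [[ax, ay, az], ...], "fingers": [fingers, ...]}. A call has 1 to 12 rows; each row is the pose to reach, as a shift and turn from the pose commanded when the call began, along the tool's axes at that moment; what a row does not reach only later rows make up. A row lasts 1/8 s, in which the tool goes at most 62.5 mm and 10.7 degrees, less where a joint would pass 70% of its speed; a pose out of reach is approached as far as the arm can. A call with a number of a shift or a turn outside -1 to 1 is refused whole. A call with a gripper value outside its range is refused whole. The fingers move at their own pace and stop on an object; the grip force is fixed at half the most. Time passes only in rows, so rows that repeat a pose let the fingers close. It gives the time, the measured TCP pose, the force, the opening and the grip force at its end, in the units of the state.
- get_state(): the state, without advancing time (a new reading comes with each control period).
- viewer.grab_frame(name): name is "side" or "top" or "wrist"; returns a dict with "frame" (480x640x3 uint8, blue, green, red), "vfov" (degrees; the focal length in pixels is half the picture's height over the tangent of half this angle, whatever the lens; pixels are square), "cx", "cy" (the principal point, pixels), "view" (4x4, takes a point from world to camera coordinates); the wrist camera has in their place "T_tool_cam" (4x4, takes a point from camera to tool coordinates, whose origin is the TCP and whose axes are the flange's). Camera axes: x right, y down, z forward; pixel columns grow to the right and rows downward; lengths in mm; the calibration is good to about 2 mm. The wrist camera is an equidistant fisheye: a pixel r from the principal point sees the ray r / f radians off the axis. A picture is of the moment at which its call begins: read the wrist's pose just before it. There is no depth.
- workorder.job_done(): hands the job in; it is judged then, once.
The state is a dict: "time_s": time; "qpos": joint angles; "qd": joint speeds; "tau": joint torques, N m; "tcp_pos": TCP position; "ee_rot": TCP orientation; "contact_force": force on the tool from outside, world axes, zero at the start; "ft_torque": the same for the moment, N m; "width": finger opening in mm; "gripper_force": force on a finger pad.
Only numpy, scipy, OpenCV 4.12 (cv2) and the standard library are available. Lean on these libraries where they do the work, as an engineer would, in place of code of your own. Each camera call takes 0.05 s, during which the arm holds its last target. There are 200 camera calls.

## Working session

There is one attempt and no reset: what is moved stays moved. The work goes in short steps, Python scripts to look and compute and a shell command to move; the robot and the scene stay as the last step left them, time stands still between calls to the robot, and variables do not carry over. Pictures are saved under pics/ and viewed, at most 13 in all, crops included, and the job is handed in when it is done.

```bash
ls; mkdir -p pics; python3 - <<'E'
from rig import get_state, viewer
import cv2, numpy as np, pickle
s=get_state(); print(s)
d={}
for n in ("top","side"):
    f=viewer.grab_frame(n); d[n]=f; cv2.imwrite(f"pics/{n}0.png",f["frame"]); print(n,f["vfov"],f["cx"],f["cy"],np.round(f["view"],3).tolist())
pickle.dump(d,open("f0.pkl","wb"))
E
```

```text
pics
{'time_s': 0.0, 'qpos': array([-1.50610544e+00,  1.59054902e-01,  1.59821383e+00,  3.74007627e-06,
        1.38616302e+00, -2.10085673e-01]), 'qd': array([-1.97404789e-05, -6.61198110e-04, -2.77197393e-04,  2.31260595e-03,
       -1.75179184e-03,  5.19346347e-04]), 'tau': array([-1.05531119e-03, -3.85568440e+01, -3.22108126e+01,  7.00810784e-02,
        3.80052952e-02, -1.36720259e-04]), 'tcp_pos': array([ 155.96643207, -552.84478619,  232.62480222]), 'ee_rot': array([-3.13979476e+00, -3.87125341e-04,  2.74775520e-01]), 'contact_force': array([-0.67420996,  0.10880387,  0.96110506]), 'ft_torque': array([-0.04782893,  0.01021563, -0.04523803]), 'gripper_force': 0.0, 'width': 91.69031684421205}
top 56.267838465770474 319.4986651578187 236.1048138587867 [[0.027, -1.0, -0.01, -24.117], [-0.995, -0.026, -0.093, 567.749], [0.093, 0.012, -0.996, 1288.157], [0.0, 0.0, 0.0, 1.0]]
side 56.74086147779906 319.33697777015414 233.2685049329501 [[-0.891, -0.454, 0.013, 486.684], [-0.275, 0.516, -0.811, 212.267], [0.362, -0.726, -0.585, 1037.592], [0.0, 0.0, 0.0, 1.0]]
```

View pics/top0.png

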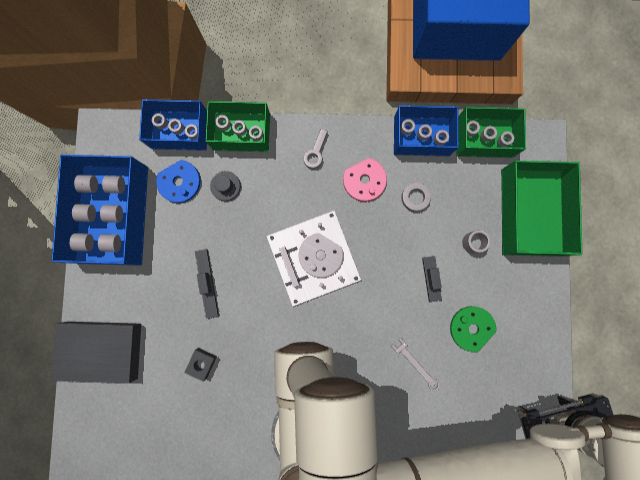

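View pics/side0.png

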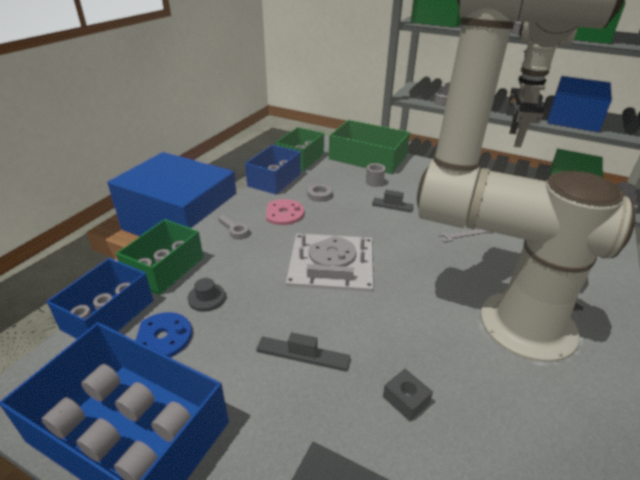

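The top view shows the nest at about (314,258) with the bar on its left (290,268), the long strap at (207,284) and the short strap at (432,279). The side view agrees. I'll enlarge the nest and strap.

```bash
python3 - <<'E'
import cv2,pickle
d=pickle.load(open("f0.pkl","rb"))
a=d["top"]["frame"][205:311,260:366]; b=d["top"]["frame"][240:330,170:245]
a=cv2.resize(a,None,fx=5.6,fy=5.6,interpolation=cv2.INTER_CUBIC)[:590]
b=cv2.resize(b,None,fx=2.6,fy=2.6,interpolation=cv2.INTER_CUBIC)
import numpy as np
c=np.zeros((590,800,3),np.uint8); c[:a.shape[0],:a.shape[1]]=a; c[:b.shape[0],600:600+b.shape[1]]=b[:,:200]
cv2.imwrite("pics/crop0.png",c)
E
```

```text
(no output)
```

View pics/crop0.png

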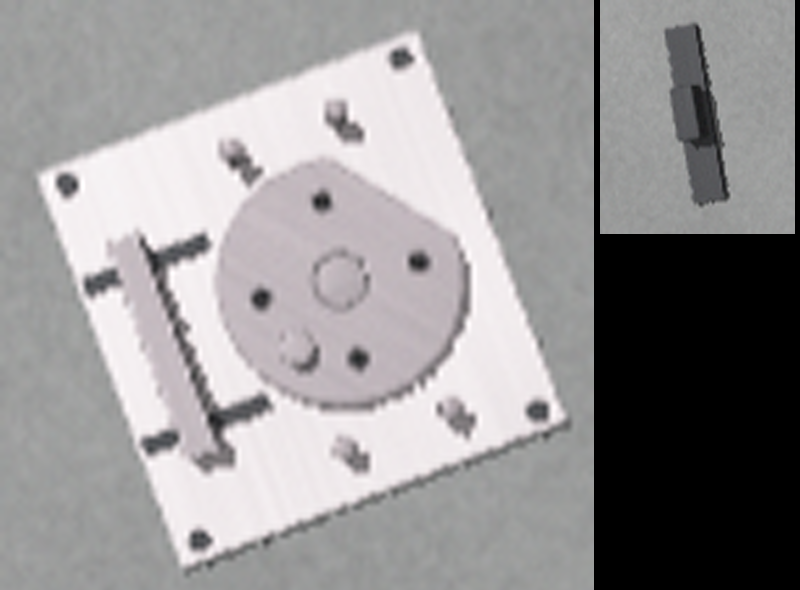

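```bash
cat > h.py <<'E'
import numpy as np, cv2, pickle
from scipy.spatial.transform import Rotation as R
from scipy.optimize import least_squares
def rays(f,px,st=None):
    px=np.atleast_2d(np.array(px,float)); fl=f["frame"].shape[0]/2/np.tan(np.radians(f["vfov"]/2))
    u=(px-[f["cx"],f["cy"]])/fl
    if "view" in f:
        T=np.linalg.inv(f["view"]); d=np.c_[u,np.ones(len(u))]
    else:
        W=np.eye(4); W[:3,:3]=R.from_euler("xyz",st["ee_rot"]).as_matrix(); W[:3,3]=st["tcp_pos"]
        T=W@np.array(f["T_tool_cam"]); r=np.linalg.norm(u,axis=1,keepdims=True)+1e-9
        d=np.c_[u/r*np.sin(r),np.cos(r)]
    return T[:3,3],d@T[:3,:3].T
def onplane(f,px,z,st=None):
    o,d=rays(f,px,st); t=(np.asarray(z)-o[2])/d[:,2]
    return (o+d*t[:,None])[:,:2]
def fitpose(model,meas):
    m=np.array(model,float);w=np.array(meas,float)
    g=lambda p:((m@np.array([[np.cos(p[2]),np.sin(p[2])],[-np.sin(p[2]),np.cos(p[2])]])+p[:2])-w).ravel()
    s=least_squares(g,[*w.mean(0),0.3]); return s.x,np.round(s.fun.reshape(-1,2),1)
def nest2w(p,q):
    c,s=np.cos(p[2]),np.sin(p[2]); return np.atleast_2d(q)@np.array([[c,s],[-s,c]])+p[:2]
def w2nest(p,w):
    c,s=np.cos(p[2]),np.sin(p[2]); return (np.atleast_2d(w)-p[:2])@np.array([[c,-s],[s,c]])
def move(target,yaw,st):
    "shares to reach target xyz (mm) with tool down and yaw"
    M=R.from_euler("xyz",st["ee_rot"]); G=R.from_euler("xyz",[np.pi,0,yaw])
    return np.round(M.inv().apply(np.array(target)-st["tcp_pos"])/150,3),np.round((M.inv()*G).as_rotvec()/0.5,3)
E
python3 - <<'E'
from h import *
f=pickle.load(open("f0.pkl","rb"))["top"]
c=lambda p:np.array(p)/5.6+[260,205]-0.4
w=onplane(f,c([(38,172),(415,32),(568,422),(185,570),(341,280)]),[12,12,12,12,22])
p,r=fitpose([(110,130),(110,-85),(-110,-85),(-110,130),(0,0)],w); print(p,r)
d=w2nest(p,onplane(f,c([(293,342)]),42)); print("dowel nest",d,np.linalg.norm(d),np.degrees(np.arctan2(*d[0][::-1])))
e=w2nest(p,onplane(f,c([(323,160),(458,237)]),26)); print("flat ends",e)
print("bar",w2nest(p,onplane(f,c([(110,243),(140,235),(188,460),(216,450)]),44)))
s=lambda p:(np.array(p)-[600,0])/2.6+[170,240]-.4
print("strap",onplane(f,s([(666,28),(694,23),(697,205),(724,200)]),14),onplane(f,s([(671,87),(690,85),(680,141),(699,139)]),54))
E
```

```text
[ 5.13834054e+02 -1.33488724e+01  3.90682054e-01] [[-1.7  0. ]
 [ 0.2 -1.1]
 [ 0.8  0.2]
 [ 1.2  0.9]
 [-0.5 -0.1]]
dowel nest [[-21.5617709   34.48257348]] 40.668880458599176 122.01752422250046
flat ends [[ 62.3655002  -13.64508126]
 [ -0.49365115 -65.12199328]]
bar [[ 59.53433874 104.54721096]
 [ 57.89561266  88.65387092]
 [-58.81762669 105.90565448]
 [-59.14960436  90.74327875]]
strap [[517.36862341 357.96968602]
 [523.90284489 326.35986286]
 [319.87304542 312.6032848 ]
 [326.24914157 282.55974995]] [[450.59157337 337.44226698]
 [453.34102551 316.66326835]
 [392.12620125 324.49061061]
 [394.86335075 303.80240797]]
```

The nest is at about (514,-13) with yaw 22.4°. The dowel sits at nest angle of about 122° and has to go counter-clockwise to 270°. I'll move over the nest and measure with the wrist camera.

```bash
for i in 1 2 3; do python3 -m inch '{"xyz":[[0.27,-0.235,0],[0.55,-0.47,0],[0.82,-0.705,0],[0.82,-0.705,0]],"angular":[[0,0,0],[0,0,0],[0,0,0],[0,0,0]],"fingers":[-1,-1,-1,-1]}' | tail -3; done
python3 -m inch '{"xyz":[[0.2,-0.17,0],[0.4,-0.34,0],[0.6,-0.5,0],[0.6,-0.5,0],[0.6,-0.5,0]],"angular":[[0,0,0],[0,0,0],[0,0,0],[0,0,0],[0,0,0]],"fingers":[-1,-1,-1,-1,-1]}'
python3 - <<'E'
from h import *
from rig import get_state,viewer
st=get_state(); f=viewer.grab_frame("wrist"); pickle.dump((st,f),open("w1.pkl","wb")); cv2.imwrite("pics/w1.png",f["frame"]); print(st["tcp_pos"],st["ee_rot"],f["vfov"],f["cx"],f["cy"],np.round(f["T_tool_cam"],3).tolist())
E
```

```text
contact_force: [-0.6, -0.5, 0.6]
width: 91.9
gripper_force: 0.0
contact_force: [-0.2, -0.5, 0.9]
width: 91.8
gripper_force: 0.0
contact_force: [0.5, -0.7, 0.7]
width: 91.8
gripper_force: 0.0
time_s: 2.22
tcp_pos: [491.0, -53.4, 233.3]
ee_rot: [3.141, 0.001, 0.273]
contact_force: [0.2, -0.0, 0.9]
width: 91.9
gripper_force: 0.0
[490.95401232 -53.40481166 233.33927981] [3.14111371e+00 1.04726102e-03 2.72976241e-01] 65.70646984690485 326.9531353917304 235.60131038002584 [[0.0, -0.96, -0.279, 78.832], [1.0, 0.0, 0.0, -0.566], [0.0, -0.279, 0.96, -150.3], [0.0, 0.0, 0.0, 1.0]]
```

View pics/w1.png

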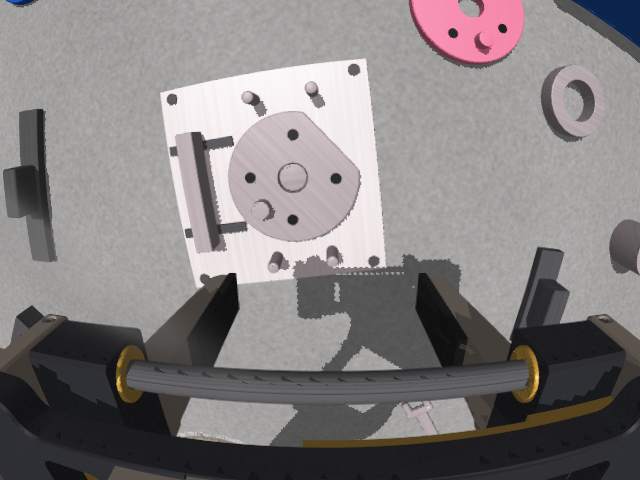

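The wrist view shows plate corners at (161,93), (366,59) and (385,265), the spindle at (292,178), the dowel top at (261,209), and pin tops at (248,97) and (311,88).

```bash
python3 - <<'E'
from h import *
st,f=pickle.load(open("w1.pkl","rb"))
w=onplane(f,[(161,93),(366,59),(385,265),(292,178),(248,97),(311,88)],[12,12,12,22,50,50],st)
p,r=fitpose([(110,130),(110,-85),(-110,-85),(0,0),(82,29),(82,-29)],w); print(p,np.degrees(p[2]),r)
np.save("nest.npy",p)
d=w2nest(p,onplane(f,[(260,208)],42,st)); print("dowel",d,np.linalg.norm(d),np.degrees(np.arctan2(*d[0][::-1])))
print("flat",w2nest(p,onplane(f,[(303,112),(360,170)],26,st)))
print("bar",w2nest(p,onplane(f,[(176,134),(199,131),(196,253),(217,249)],44,st)))
E
```

```text
[ 5.13616871e+02 -1.21108178e+01  3.91357899e-01] 22.423155907825517 [[ 0.3  1.5]
 [ 0.7  0.4]
 [-3.1 -2.6]
 [ 1.1 -0.8]
 [ 0.1  1.2]
 [ 0.9  0.3]]
dowel [[-22.70198941  33.2605909 ]] 40.269681282406445 124.31545925395095
flat [[ 61.79896629 -17.92589032]
 [ -0.20994756 -65.51423447]]
bar [[ 60.43836004 104.26762998]
 [ 58.86922433  80.35858524]
 [-59.26811301 106.60248163]
 [-57.58308945  83.24042451]]
```

```bash
python3 - <<'E'
from h import *
from rig import get_state
np.save("nest.npy",[513.7,-12.7,np.radians(22.42)]); p=np.load("nest.npy")
st=get_state(); a=np.radians(125)
w=nest2w(p,[42*np.cos(a),42*np.sin(a)])[0]; print(w)
print(move([*w,100],np.radians(-32.6),st))
E
```

```text
[478.30910269   9.91602059]
(array([ 0.033, -0.429,  0.889]), array([1.000e-03, 1.000e-03, 1.683e+00]))
```

```bash
python3 -m inch '{"xyz":[[0.03,-0.21,0.1],[0.033,-0.429,0.3],[0.033,-0.429,0.6],[0.033,-0.429,0.6]],"angular":[[0,0,0.37],[0,0,0.7],[0,0,0.9],[0,0,0.9]],"fingers":[0.35,0.35,0.35,0.35]}' | tail -4
python3 - <<'E'
from h import *
from rig import get_state
st=get_state()
print(move([478.3,9.9,85],np.radians(-32.6),st),move([478.3,9.9,50],np.radians(-32.6),st))
E
```

```text
ee_rot: [3.142, 0.008, -0.175]
contact_force: [-0.7, 0.6, 0.6]
width: 53.6
gripper_force: 0.0
(array([0.022, 0.007, 0.371]), array([0.003, 0.015, 0.787])) (array([0.024, 0.007, 0.604]), array([0.003, 0.015, 0.787]))
```

```bash
python3 -m inch '{"xyz":[[0.01,0,0.2],[0.01,0,0.371],[0.01,0,0.371],[0.01,0,0.371],[0.01,0,0.371],[0.01,0,0.371]],"angular":[[0,0,0.36],[0,0,0.72],[0,0,0.787],[0,0,0.787],[0,0,0.787],[0,0,0.787]],"fingers":[0.35,0.35,0.35,0.35,0.35,0.35]}' 
python3 - <<'E'
from h import *
from rig import get_state,viewer
st=get_state(); f=viewer.grab_frame("wrist"); cv2.imwrite("pics/w2.png",f["frame"])
print(move([478.3,9.9,50],np.radians(-32.6),st))
E
```

```text
time_s: 3.52
tcp_pos: [480.8, 11.5, 89.0]
ee_rot: [-3.141, -0.002, -0.568]
contact_force: [0.5, -0.1, -0.8]
width: 29.8
gripper_force: 0.0
(array([-0.009,  0.018,  0.26 ]), array([-0.001, -0.003,  0.003]))
```

View pics/w2.png

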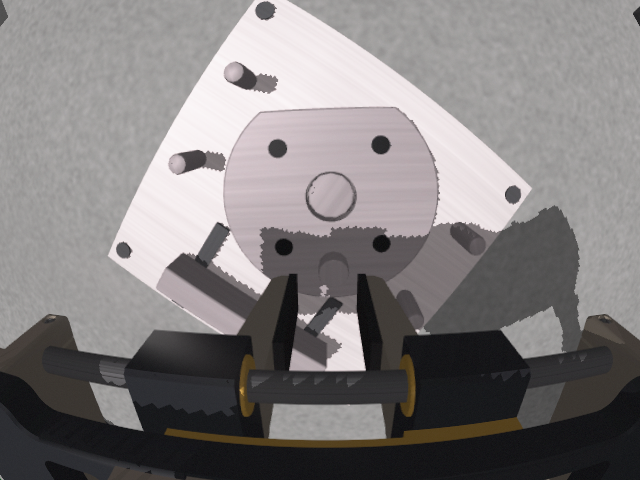

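The dowel top is at (333,265), between the fingers and in line with the spindle at (330,196). I'll go down around it and narrow the gap.

```bash
python3 -m inch '{"xyz":[[-0.005,0.018,0.1],[-0.005,0.018,0.2],[-0.005,0.018,0.255],[-0.005,0.018,0.255],[-0.005,0.018,0.255],[-0.005,0.018,0.255]],"angular":[[0,0,0],[0,0,0],[0,0,0],[0,0,0],[0,0,0],[0,0,0]],"fingers":[0.35,0.35,0.35,0.52,0.52,0.52]}' 
python3 - <<'E'
from h import *
from rig import get_state
st=get_state()
print(move([478.3,9.9,50],np.radians(-32.6),st))
E
```

```text
time_s: 4.32
tcp_pos: [478.5, 9.7, 50.2]
ee_rot: [-3.141, -0.001, -0.569]
contact_force: [-0.1, 0.8, -0.6]
width: 22.1
gripper_force: 0.0
(array([-0.002, -0.   ,  0.001]), array([-0.001, -0.002,  0.001]))
```

```bash
for i in 1 2 3; do python3 -m inch '{"xyz":[[0.003,0.041,0],[0.012,0.08,0],[0.026,0.118,0],[0.026,0.118,0]],"angular":[[0,0,-0.291],[0,0,-0.582],[0,0,-0.873],[0,0,-0.873]],"fingers":[0.52,0.52,0.52,0.52]}'; done
```

```text
time_s: 4.82
tcp_pos: [472.4, -7.4, 50.2]
ee_rot: [-3.141, -0.001, -0.134]
contact_force: [0.3, 0.1, 0.1]
width: 22.1
gripper_force: 0.4
time_s: 5.32
tcp_pos: [473.7, -25.0, 50.1]
ee_rot: [-3.141, -0.001, 0.301]
contact_force: [0.4, 2.4, 0.5]
width: 22.3
gripper_force: 0.9
time_s: 5.82
tcp_pos: [481.8, -40.0, 49.6]
ee_rot: [-3.139, 0.0, 0.738]
contact_force: [-0.7, 4.1, 2.0]
width: 22.5
gripper_force: 1.9
```

```bash
for i in 1 2; do python3 -m inch '{"xyz":[[0.003,0.041,0],[0.012,0.08,0],[0.026,0.118,0],[0.026,0.118,0]],"angular":[[0,0,-0.291],[0,0,-0.582],[0,0,-0.873],[0,0,-0.873]],"fingers":[0.52,0.52,0.52,0.52]}'; done
python3 - <<'E'
from h import *
from rig import get_state
st=get_state();p=np.load("nest.npy")
print(w2nest(p,st["tcp_pos"][:2]))
w=nest2w(p,[1.5,-42])[0]
print(move([*w,50],np.radians(112.4+2.5),st))
E
```

```text
time_s: 6.32
tcp_pos: [495.0, -50.1, 49.0]
ee_rot: [-3.135, 0.0, 1.175]
contact_force: [-3.4, 4.1, 3.9]
width: 22.0
gripper_force: 3.2
time_s: 6.82
tcp_pos: [512.0, -54.1, 48.7]
ee_rot: [-3.134, -0.001, 1.612]
contact_force: [-7.3, 0.4, 3.6]
width: 22.1
gripper_force: 3.8
[[-17.37702276 -37.60883381]]
(array([ 0.016,  0.128, -0.009]), array([-0.015, -0.005, -0.787]))
```

```bash
python3 -m inch '{"xyz":[[0.003,0.045,0],[0.011,0.09,0],[0.02,0.128,0],[0.02,0.128,0],[0.02,0.128,0],[0.02,0.128,0],[0.02,0.128,0]],"angular":[[0,0,-0.291],[0,0,-0.582],[0,0,-0.787],[0,0,-0.787],[0,0,-0.787],[0,0,-0.787],[0,0,-0.787]],"fingers":[0.52,0.52,0.52,0.52,0.1,0.1,0.1]}'
python3 -m inch '{"xyz":[[0,0,-0.3],[0,0,-0.7],[0,0,-0.99],[-0.15,0,-0.99],[-0.3,0,-0.99]],"angular":[[0,0,0],[0,0,0],[0,0,0],[0,0,0],[0,0,0]],"fingers":[0.2,0.5,1,1,1]}'
python3 - <<'E'
from h import *
from rig import get_state,viewer
st=get_state(); f=viewer.grab_frame("wrist"); pickle.dump((st,f),open("w3.pkl","wb"));cv2.imwrite("pics/w3.png",f["frame"])
E
```

```text
time_s: 7.7
tcp_pos: [534.3, -50.8, 49.9]
ee_rot: [3.141, 0.0, 2.007]
contact_force: [0.0, 0.0, -0.0]
width: 41.2
gripper_force: 0.0
time_s: 8.32
tcp_pos: [553.2, -92.5, 197.4]
ee_rot: [-3.141, -0.0, 2.007]
contact_force: [0.1, 0.0, -0.5]
width: 0.5
gripper_force: 0.0
```

View pics/w3.png

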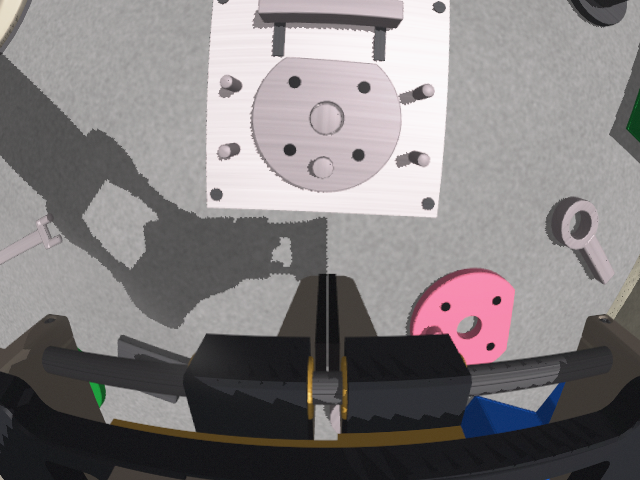

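The disc is nearly square, with the dowel at (322,167), the spindle at (326,118) and the flat running from (287,57) to (377,66). I'll work out the leftover angle and plan the bar push.

```bash
python3 - <<'E'
from h import *
from rig import get_state
p=np.load("nest.npy")
st,f=pickle.load(open("w3.pkl","rb"))
print(w2nest(p,onplane(f,[(322,167),(326,118),(287,57),(377,66)],[42,22,26,26],st)))
print("pins",w2nest(p,onplane(f,[(226,82),(428,91),(224,151),(424,160)],[50]*4,st)))
st=get_state()
for q in ([0,125,197],[0,125,43],):
    w=nest2w(p,q[:2])[0]; print(move([*w,q[2]],np.radians(112.42),st))
E
```

```text
[[ -0.38655011 -39.70697334]
 [  1.00252824   1.4654161 ]
 [-34.63683249  54.00825966]
 [ 42.40752291  49.70308134]]
pins [[-80.68657766  28.99693132]
 [ 81.9664951   28.84268689]
 [-80.89303762 -27.87064826]
 [ 82.43296477 -28.10399442]]
(array([ 1.442,  0.025, -0.003]), array([-0.003,  0.001,  0.086]))
(array([1.443, 0.027, 1.024]), array([-0.003,  0.001,  0.086]))
```

```bash
python3 -m inch '{"xyz":[[0.4,0.013,0],[0.74,0.013,0],[0.74,0.013,0]],"angular":[[0,0,0.043],[0,0,0.086],[0,0,0.086]],"fingers":[1,1,1]}' | head -2
python3 -m inch '{"xyz":[[0.4,0.013,0],[0.74,0.013,0.2],[0.74,0.013,0.5],[0.74,0.013,0.85],[0.74,0.013,0.85]],"angular":[[0,0,0],[0,0,0],[0,0,0],[0,0,0],[0,0,0]],"fingers":[1,1,1,1,1]}'
python3 - <<'E'
from h import *
from rig import get_state
p=np.load("nest.npy");st=get_state()
print(w2nest(p,st["tcp_pos"][:2]))
for q in ([0,128,43],[0,90,43],[0,80,43]):
    w=nest2w(p,q[:2])[0]; print(move([*w,q[2]],np.radians(112.42),st))
E
```

```text
time_s: 8.75
tcp_pos: [505.8, 12.0, 195.9]
time_s: 9.38
tcp_pos: [463.1, 112.3, 66.0]
ee_rot: [-3.131, -0.004, 1.963]
contact_force: [-0.5, -0.8, -0.2]
width: 0.5
gripper_force: 0.0
[[  0.90952144 134.88559174]]
(array([-0.047, -0.004,  0.153]), array([-0.021, -0.009,  0.003]))
(array([-0.3  , -0.005,  0.152]), array([-0.021, -0.009,  0.003]))
(array([-0.367, -0.005,  0.152]), array([-0.021, -0.009,  0.003]))
```

Now down, then push slowly to y ≈ 85 (bar nearly home).

```bash
python3 -m inch '{"xyz":[[-0.02,-0.004,0.08],[-0.04,-0.004,0.15],[-0.08,-0.004,0.15],[-0.12,-0.004,0.15],[-0.16,-0.004,0.15],[-0.2,-0.004,0.15],[-0.23,-0.004,0.15],[-0.26,-0.004,0.15],[-0.29,-0.004,0.15],[-0.31,-0.004,0.15],[-0.33,-0.004,0.15],[-0.33,-0.004,0.15]],"angular":[[0,0,0],[0,0,0],[0,0,0],[0,0,0],[0,0,0],[0,0,0],[0,0,0],[0,0,0],[0,0,0],[0,0,0],[0,0,0],[0,0,0]],"fingers":[1,1,1,1,1,1,1,1,1,1,1,1]}'
python3 - <<'E'
from h import *
from rig import get_state
p=np.load("nest.npy");st=get_state()
print(w2nest(p,st["tcp_pos"][:2]))
E
```

```text
time_s: 10.88
tcp_pos: [485.5, 66.6, 48.0]
ee_rot: [-3.141, 0.001, 1.964]
contact_force: [0.5, -0.4, 0.2]
width: 0.2
gripper_force: 0.0
[[ 4.19865707 84.08717993]]
```

```bash
for i in 1 2; do python3 -m inch '{"xyz":[[-0.007,0,0],[-0.014,0,0],[-0.02,0,0],[-0.02,0,0]],"angular":[[0,0,0],[0,0,0],[0,0,0],[0,0,0]],"fingers":[1,1,1,1]}'; done
python3 - <<'E'
from h import *
from rig import get_state
p=np.load("nest.npy");st=get_state()
print(w2nest(p,st["tcp_pos"][:2]))
E
```

```text
time_s: 11.38
tcp_pos: [486.2, 64.8, 48.0]
ee_rot: [-3.141, -0.001, 1.964]
contact_force: [-2.2, 4.4, 2.3]
width: 0.6
gripper_force: 2.6
time_s: 11.88
tcp_pos: [486.6, 63.6, 48.0]
ee_rot: [-3.14, -0.005, 1.964]
contact_force: [-5.0, 10.8, 4.7]
width: 0.2
gripper_force: 5.9
[[ 4.08116447 80.84545699]]
```

```bash
for i in 1 2; do python3 -m inch '{"xyz":[[-0.01,0,0],[-0.02,0,0],[-0.02,0,0],[-0.02,0,0]],"angular":[[0,0,0],[0,0,0],[0,0,0],[0,0,0]],"fingers":[1,1,1,1]}'; done
python3 - <<'E'
from h import *
from rig import get_state
p=np.load("nest.npy");st=get_state()
print(w2nest(p,st["tcp_pos"][:2]))
E
```

```text
time_s: 12.38
tcp_pos: [486.8, 63.1, 48.0]
ee_rot: [-3.14, -0.009, 1.963]
contact_force: [-7.1, 20.4, 9.7]
width: 0.1
gripper_force: 10.8
time_s: 12.88
tcp_pos: [486.9, 62.8, 48.0]
ee_rot: [-3.14, -0.014, 1.962]
contact_force: [-10.5, 30.7, 14.6]
width: 0.1
gripper_force: 15.9
[[ 4.04176675 79.96952309]]
```

```bash
python3 -m inch '{"xyz":[[0.1,0,0],[0.35,0,0],[0.35,0,-0.4],[0.35,0,-0.8],[0.35,0,-1],[0.35,0,-1]],"angular":[[0,0,0],[0,0,0],[0,0,0],[0,0,0],[0,0,0],[0,0,0]],"fingers":[1,1,0,-1,-1,-1]}'
python3 - <<'E'
from h import *
from rig import get_state,viewer
t=viewer.grab_frame("top"); pickle.dump(t,open("t4.pkl","wb"))
a=t["frame"][205:311,260:366]; cv2.imwrite("pics/t4.png",cv2.resize(a,None,fx=5.6,fy=5.6,interpolation=cv2.INTER_CUBIC)[:590])
st=get_state()
print(move([440,305,195],np.radians(60),st), move([422.7,320.6,100],np.radians(12.7),st))
E
```

```text
time_s: 13.62
tcp_pos: [472.3, 104.0, 201.1]
ee_rot: [3.136, 0.004, 1.964]
contact_force: [0.6, -0.6, -0.5]
width: 38.4
gripper_force: 0.0
(array([1.316, 0.324, 0.023]), array([0.005, 0.002, 1.834])) (array([1.457, 0.256, 0.655]), array([ 0.006, -0.   ,  3.485]))
```

View pics/t4.png

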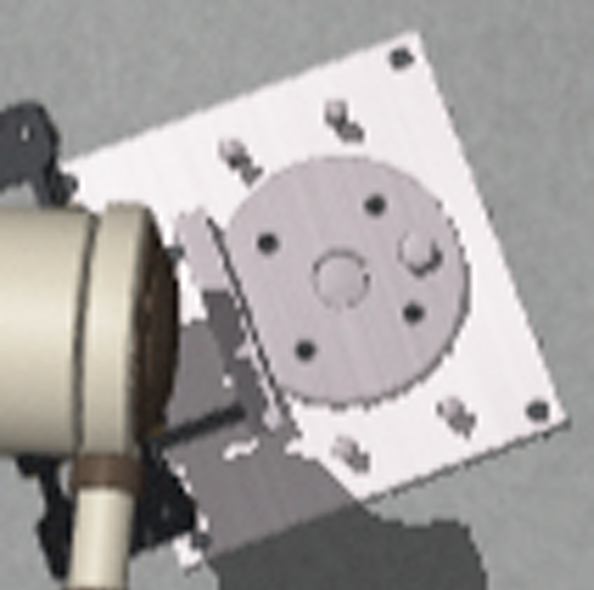

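The bar lies flush on the flat and the dowel, at (415,248), is opposite it. Next is the strap.

```bash
python3 -m inch '{"xyz":[[0.4,0.06,0],[0.8,0.13,0],[1,0.17,0],[1,0.17,0]],"angular":[[0,0,0.35],[0,0,0.7],[0,0,0.95],[0,0,0.95]],"fingers":[-1,-1,-1,-1]}' | head -2
python3 -m inch '{"xyz":[[0,0,0],[0,0,0],[0,0,0]],"angular":[[0,0,0.35],[0,0,0.7],[0,0,0.95]],"fingers":[-1,-1,-1]}' | head -1
python3 -m inch '{"xyz":[[0,0,0],[0,0,0],[0,0,0],[0,0,0]],"angular":[[0,0,0.35],[0,0,0.7],[0,0,0.95],[0,0,0.95]],"fingers":[-1,-1,-1,-1]}' | head -1
python3 - <<'E'
from h import *
from rig import get_state,viewer
st=get_state(); f=viewer.grab_frame("wrist"); pickle.dump((st,f),open("w5.pkl","wb"));cv2.imwrite("pics/w5.png",f["frame"])
print(st["tcp_pos"],st["ee_rot"],move([422.7,320.6,100],np.radians(12.7),st))
E
```

```text
time_s: 14.18
tcp_pos: [434.2, 254.3, 195.7]
time_s: 14.55
time_s: 15.05
[435.82926474 251.53215833 196.63547464] [3.14147921e+00 2.58604024e-03 5.40691649e-01] (array([ 0.164, -0.44 ,  0.644]), array([0.001, 0.005, 0.638]))
```

View pics/w5.png

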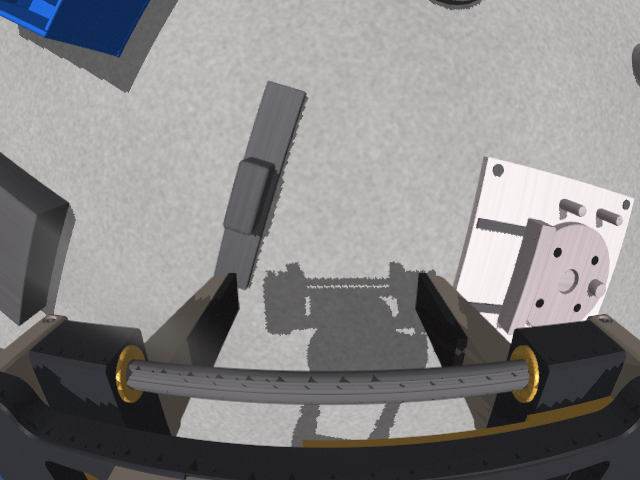

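The strap's upper end corners are at (268,82) and (306,94). The block's top face has corners (239,160), (269,164), (252,235) and (225,229).

```bash
python3 - <<'E'
from h import *
from rig import get_state
st,f=pickle.load(open("w5.pkl","rb"))
b=onplane(f,[(239,160),(269,164),(252,235),(225,229)],[54]*4,st); s=onplane(f,[(268,82),(306,94),(247,288)],[14]*3,st)
print(b,s)
pp,r=fitpose([(30,13),(30,-13),(-30,-13),(-30,13),(100,18),(100,-18),(-100,-18)],np.r_[b,s]); print(pp,np.degrees(pp[2]),r)
st=get_state(); print(move([*pp[:2],100],pp[2],st),move([*pp[:2],41],pp[2],st))
E
```

```text
[[447.65442707 341.29359948]
 [456.90473979 318.41416538]
 [398.20002865 302.32571559]
 [390.82367262 324.79659491]] [[514.3054299  360.11439955]
 [521.47066044 325.08592002]
 [332.11104562 282.83259576]]
[4.22856107e+02 3.21389736e+02 2.28650674e-01] 13.100718585674581 [[ 1.5 -0.4]
 [-1.9 -2.9]
 [-1.6 -0.4]
 [-0.1  2.5]
 [ 1.9  1.5]
 [ 2.9  1.4]
 [-2.6 -1.6]]
(array([ 0.166, -0.442,  0.645]), array([0.001, 0.004, 0.626])) (array([ 0.167, -0.442,  1.039]), array([0.001, 0.004, 0.626]))
```

```bash
python3 -m inch '{"xyz":[[0.08,-0.22,0.1],[0.167,-0.442,0.3],[0.167,-0.442,0.5],[0.167,-0.442,0.65],[0.167,-0.442,0.65]],"angular":[[0,0,0.3],[0,0,0.626],[0,0,0.626],[0,0,0.626],[0,0,0.626]],"fingers":[-1,-1,-1,-1,-1]}'
python3 - <<'E'
from h import *
from rig import get_state
st=get_state(); print(move([422.8,321.2,41],np.radians(13),st))
E
```

```text
time_s: 15.72
tcp_pos: [421.9, 321.5, 98.3]
ee_rot: [3.14, 0.005, 0.228]
contact_force: [0.9, -0.9, -0.1]
width: 91.5
gripper_force: 0.0
(array([0.007, 0.003, 0.382]), array([0.003, 0.01 , 0.003]))
```

```bash
python3 -m inch '{"xyz":[[0.005,0,0.2],[0.005,0,0.33],[0.005,0,0.38],[0.005,0,0.38],[0.005,0,0.38],[0.005,0,0.38],[0.005,0,0.38],[0.005,0,0.38],[0.005,0,0.38],[0.005,0,0.38],[0.005,0,0.38],[0.005,0,0.38]],"angular":[[0,0,0],[0,0,0],[0,0,0],[0,0,0],[0,0,0],[0,0,0],[0,0,0],[0,0,0],[0,0,0],[0,0,0],[0,0,0],[0,0,0]],"fingers":[-1,-1,-1,-0.5,0,0.5,1,1,1,1,1,1]}'
```

```text
time_s: 17.23
tcp_pos: [424.3, 322.7, 43.7]
ee_rot: [3.141, 0.0, 0.226]
contact_force: [0.3, -0.8, -0.3]
width: 25.5
gripper_force: 30.0
```

```bash
python3 -m inch '{"xyz":[[0,0,-0.1],[0,0,-0.3],[0,0,-0.5],[0,0,-0.6],[0,0,-0.6]],"angular":[[0,0,0],[0,0,0],[0,0,0],[0,0,0],[0,0,0]],"fingers":[1,1,1,1,1]}'
python3 - <<'E'
from h import *
from rig import get_state
st=get_state(); print(move([513.9,-12.3,130],np.radians(22.42),st))
E
```

```text
time_s: 17.85
tcp_pos: [424.8, 323.1, 134.7]
ee_rot: [-3.141, -0.002, 0.226]
contact_force: [1.2, 0.6, -4.0]
width: 25.8
gripper_force: 30.0
(array([0.077, 2.312, 0.03 ]), array([-0.001, -0.004, -0.33 ]))
```

Three calls in the same frame (no turn in the first two), then the turn.

```bash
for i in 1 2; do python3 -m inch '{"xyz":[[0.005,0.15,0],[0.012,0.38,0],[0.02,0.6,0],[0.026,0.77,0],[0.026,0.77,0]],"angular":[[0,0,0],[0,0,0],[0,0,0],[0,0,0],[0,0,0]],"fingers":[1,1,1,1,1]}' | head -2; done
python3 -m inch '{"xyz":[[0.005,0.15,0],[0.012,0.35,0],[0.02,0.55,0],[0.025,0.7,0],[0.025,0.77,0],[0.025,0.77,0],[0.025,0.77,0]],"angular":[[0,0,-0.05],[0,0,-0.12],[0,0,-0.2],[0,0,-0.3],[0,0,-0.33],[0,0,-0.33],[0,0,-0.33]],"fingers":[1,1,1,1,1,1,1]}'
python3 - <<'E'
from h import *
from rig import get_state,viewer
st=get_state(); f=viewer.grab_frame("wrist"); pickle.dump((st,f),open("w6.pkl","wb"));cv2.imwrite("pics/w6.png",f["frame"])
print(move([513.9,-12.3,85],np.radians(22.42),st),move([513.9,-12.3,70],np.radians(22.42),st))
E
```

```text
time_s: 18.48
tcp_pos: [453.3, 209.7, 132.1]
time_s: 19.1
tcp_pos: [483.4, 99.1, 132.8]
time_s: 19.98
tcp_pos: [512.9, -11.1, 133.4]
ee_rot: [-3.141, 0.0, 0.392]
contact_force: [0.1, -0.1, -2.8]
width: 25.7
gripper_force: 30.0
(array([0.003, 0.011, 0.323]), array([-0.002,  0.001,  0.001])) (array([0.003, 0.011, 0.423]), array([-0.002,  0.001,  0.001]))
```

View pics/w6.png

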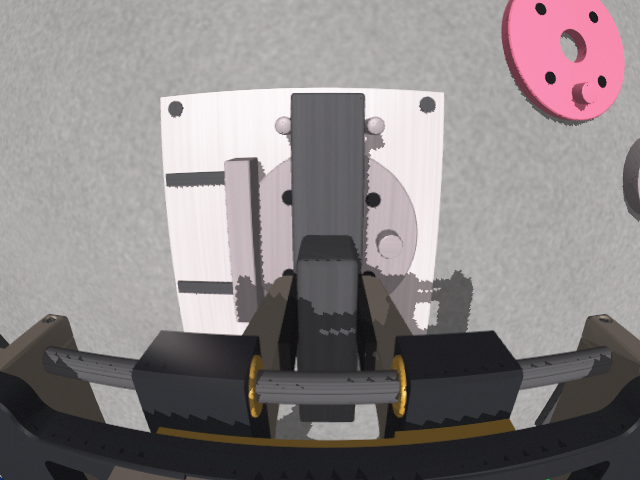

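The strap's front end spans columns 291–365 at row 94. The pins are at (283,125) and (375,125), so it is centred between them. I'll check the lengthwise offset.

```bash
python3 - <<'E'
from h import *
from rig import get_state
p=[513.9,-12.3,np.radians(22.42)]
st,f=pickle.load(open("w6.pkl","rb"))
z=st["tcp_pos"][2]-43.7+14
print(w2nest(p,onplane(f,[(291,94),(365,94)],[z]*2,st)),w2nest(p,st["tcp_pos"][:2]))
print("pins",w2nest(p,onplane(f,[(283,125),(375,125)],[50]*2,st)),"dowel",w2nest(p,onplane(f,[(390,243)],[42],st)))
E
```

```text
[[ 96.26427726  19.3267675 ]
 [ 96.30384174 -15.92446027]] [[-0.4831222   1.53912776]]
pins [[ 82.05001195  29.60272337]
 [ 82.14075857 -27.67361148]] dowel [[  2.77399114 -41.15077162]]
```

```bash
python3 - <<'E'
from h import *
p=[513.9,-12.3,np.radians(22.42)]
f=pickle.load(open("t4.pkl","rb")); c=lambda q:np.array(q)/5.6+[260,205]-.4
g=f["frame"]
# refine dark hole centroids
gr=255-cv2.cvtColor(g,cv2.COLOR_BGR2GRAY).astype(float); H=[]
for q in c([(267,242),(376,204),(413,313),(305,350),(400,57),(538,411)]):
    x,y=np.round(q).astype(int); w=gr[y-4:y+5,x-4:x+5]; w=np.clip(w-np.median(w)-15,0,None); Y,X=np.mgrid[y-4:y+5,x-4:x+5]; H.append([(w*X).sum()/w.sum(),(w*Y).sum()/w.sum()])
h=w2nest(p,onplane(f,H,[26]*4+[12]*2)); print(h, h[:4].mean(0))
for i,j in((0,1),(3,2),(0,3),(1,2),(4,5)):
    v=h[j]-h[i]; print(np.degrees(np.arctan2(v[1],v[0])))
print("dowel",w2nest(p,onplane(f,c([(415,248)]),42)))
E
```

```text
[[  31.65738968   28.06803243]
 [  30.06133455  -31.57793589]
 [ -29.58386898  -29.90674068]
 [ -27.64958631   29.47509083]
 [ 101.93196955  -73.08393445]
 [-103.82463079  -75.55436409]] [ 1.12131724 -0.98538833]
-91.53280109479093
-91.86567269393085
178.64091221669818
178.39505305824937
-179.3121076522348
dowel [[  0.79360969 -42.3451936 ]]
```

```bash
python3 - <<'E'
from h import *
p=[513.9,-12.3,np.radians(22.42)]
def go(fn,holes,corners,dow,pins,flat):
    st,f=pickle.load(open(fn,"rb")); gr=255-cv2.cvtColor(f["frame"],cv2.COLOR_BGR2GRAY).astype(float)
    def ref(q,k=9):
        o=[]
        for x,y in q:
            w=gr[y-k:y+k+1,x-k:x+k+1]; w=np.clip(w-120-0,0,None); Y,X=np.mgrid[y-k:y+k+1,x-k:x+k+1]; o.append([(w*X).sum()/w.sum(),(w*Y).sum()/w.sum()])
        return o
    rh,rc=ref(holes),ref(corners); 
    print(fn,np.round(rh,1).tolist(),np.round(rc,1).tolist())
    P=lambda q,z:w2nest(p,onplane(f,q,[z]*len(q),st)).round(1)
    h=P(rh,26);c=P(rc,12);print("h",h.tolist(),"c",c.tolist(),"dowel",P(dow,42),"pins",P(pins,50).tolist(),"flat/bar",P(*flat).tolist())
    a=lambda v:np.degrees(np.arctan2(v[1],v[0])); print("disc",a(h[1]-h[0]),"plate",a(c[1]-c[0]))
go("w3.pkl",[(294,82),(290,150)],[(217,194),(428,204)],[(322,167)],[(226,82),(428,91),(224,151),(424,160)],([(287,57),(377,66)],26))
go("w6.pkl",[(289,198),(373,200)],[(175,109),(428,105)],[(390,243)],[(283,125),(375,125)],([(258,158),(261,230)],44))
f=pickle.load(open("w6.pkl","rb"))[1]["frame"]; cv2.imwrite("pics/w6c.png",cv2.resize(f[80:300,150:450],None,fx=2.65,fy=2.65,interpolation=cv2.INTER_CUBIC))
E
```

```text
w3.pkl [[294.2, 81.7], [289.4, 149.5]] [[215.9, 194.0], [427.6, 203.4]]
h [[-27.8, 31.8], [-29.6, -27.4]] c [[-100.0, -71.1], [99.7, -71.4]] dowel [[ -0.7 -40. ]] pins [[-81.0, 28.7], [81.6, 28.5], [-81.2, -28.2], [82.1, -28.4]] flat/bar [[-35.0, 53.7], [42.1, 49.4]]
disc -91.74156485069716 plate -0.08607271368868614
w6.pkl [[289.6, 197.4], [371.6, 199.6]] [[175.4, 108.5], [426.9, 104.5]]
h [[31.4, 28.6], [29.9, -29.3]] c [[99.7, 117.3], [99.7, -71.1]] dowel [[  2.8 -41.2]] pins [[82.1, 29.6], [82.1, -27.7]] flat/bar [[61.1, 47.0], [12.5, 46.8]]
disc -91.48401467566211 plate -90.0
```

View pics/w6c.png

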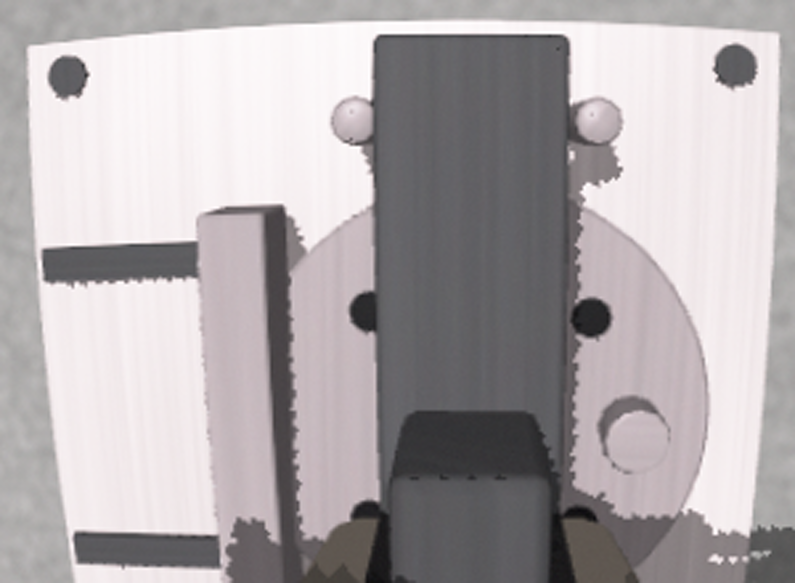

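The dowel top's true centre is at about (391,247), so nest x is about 0.5 mm, and the bar face is at y ≈ 52–53, which is well placed. I'll lower the strap with a small correction.

```bash
python3 -m inch '{"xyz":[[0.012,0.003,0.05],[0.025,0.005,0.15],[0.025,0.005,0.25],[0.025,0.005,0.33],[0.025,0.005,0.38],[0.025,0.005,0.4],[0.025,0.005,0.4]],"angular":[[0,0,0],[0,0,0],[0,0,0],[0,0,0],[0,0,0],[0,0,0],[0,0,0]],"fingers":[1,1,1,1,1,1,1]}'
python3 -m inch '{"xyz":[[0,0,0.007],[0,0,0.014],[0,0,0.02],[0,0,0.02]],"angular":[[0,0,0],[0,0,0],[0,0,0],[0,0,0]],"fingers":[1,1,1,1]}'
```

```text
time_s: 20.9
tcp_pos: [517.2, -11.6, 73.8]
ee_rot: [3.141, -0.0, 0.391]
contact_force: [0.5, -0.1, -5.2]
width: 26.2
gripper_force: 30.0
time_s: 21.4
tcp_pos: [517.0, -11.5, 70.7]
ee_rot: [-3.142, 0.0, 0.391]
contact_force: [0.4, 0.3, -4.8]
width: 26.3
gripper_force: 30.0
```

```bash
python3 -m inch '{"xyz":[[0,0,0.005],[0,0,0.01],[0,0,0.01]],"angular":[[0,0,0],[0,0,0],[0,0,0]],"fingers":[1,1,1]}'
```

```text
time_s: 21.78
tcp_pos: [517.2, -11.6, 69.7]
ee_rot: [3.142, 0.0, 0.391]
contact_force: [-3.1, -0.4, 1.0]
width: 25.5
gripper_force: 30.0
```

Contact made. Release and rise.

```bash
python3 -m inch '{"xyz":[[0,0,0],[0,0,0],[0,0,0],[0,0,0],[0,0,0],[0,0,-0.2],[0,0,-0.5],[0,0,-0.9],[0,0,-0.95]],"angular":[[0,0,0],[0,0,0],[0,0,0],[0,0,0],[0,0,0],[0,0,0],[0,0,0],[0,0,0],[0,0,0]],"fingers":[0.3,0.2,0,0,0,0,0,0,0]}'
python3 -m inch '{"xyz":[[-0.4,0,0],[-0.8,0,0],[-0.8,0,0]],"angular":[[0,0,0],[0,0,0],[0,0,0]],"fingers":[0,0,0]}'
python3 - <<'E'
from h import *
from rig import get_state,viewer
st=get_state(); f=viewer.grab_frame("wrist"); pickle.dump((st,f),open("w7.pkl","wb"));cv2.imwrite("pics/w7.png",f["frame"])
E
```

```text
time_s: 22.9
tcp_pos: [519.9, -12.2, 216.9]
ee_rot: [3.136, -0.008, 0.391]
contact_force: [0.1, 0.3, -0.8]
width: 45.6
gripper_force: 0.0
time_s: 23.28
tcp_pos: [402.7, -57.3, 209.6]
ee_rot: [-3.139, 0.003, 0.388]
contact_force: [-0.0, -0.4, -0.1]
width: 45.9
gripper_force: 0.0
```

View pics/w7.png

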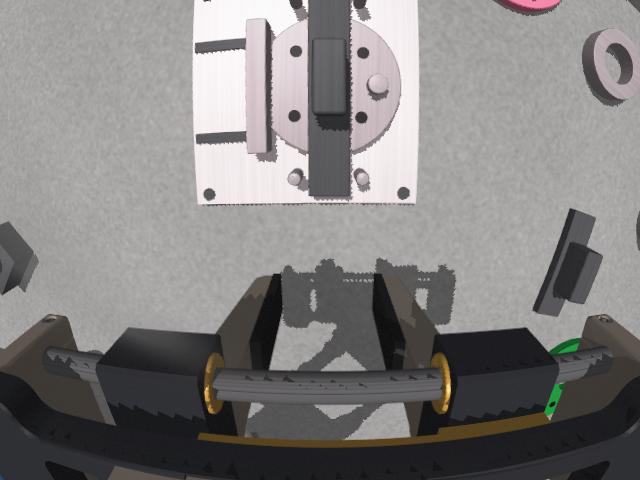

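The strap lies between the pins, with its near end at (310–350,196). The dowel is at (378,84) and the bar's front edge runs from (266,20) to (268,153). Checking the numbers.

```bash
python3 - <<'E'
from h import *
p=[513.9,-12.3,np.radians(22.42)]
st,f=pickle.load(open("w7.pkl","rb"))
P=lambda q,z:w2nest(p,onplane(f,q,[z]*len(q),st)).round(1).tolist()
print("strap end",P([(310,196),(350,196)],40),"block",P([(313,38),(345,38),(345,114),(313,115)],80),"dowel",P([(378,84)],42),"bar",P([(266,20),(268,153)],44),"pins",P([(293,178),(361,177)],50),"holes",P([(296,51),(363,53),(294,116),(361,117)],26),"plate holes",P([(209,194),(403,193)],12))
E
```

```text
strap end [[-98.6, 16.5], [-98.6, -18.4]] block [[29.6, 11.6], [29.6, -12.1], [-29.1, -11.9], [-29.8, 11.7]] dowel [[-1.0, -41.6]] bar [[56.9, 52.8], [-60.1, 51.8]] pins [[-81.2, 30.1], [-80.5, -26.9]] holes [[31.2, 28.7], [29.3, -30.5], [-28.3, 30.7], [-29.4, -28.6]] plate holes [[-100.1, 117.4], [-100.4, -71.2]]
```

```bash
python3 -c "
from rig import workorder
print(workorder.job_done())"
```

```text
the job is handed in; nothing more can be done
None
```

The job is handed in at about 23 s of the 67 s allowed, with no verdict returned: by the last wrist picture, the disc's dowel is about 1 mm off the centre line, the bar lies flush on the flat (travel about 44–45 mm), and the long strap is set down between the guide pins, centred to about 1–2 mm.

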